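Clamp a yarn stand in the quick-release vise and lock its pegs

TASK

Set the wooden yarn stand lengthwise between the jaws of the bench vise and let go of it. Press the vise's quick-release lever, slide the jaw up against the stand, let the lever go, and screw the jaw firmly tight with the crank. Only then fit every T-head peg from the rack upright into a slot of its own in the clamped stand: through the slot lengthwise, down onto its collar near the middle of the slot, and a quarter turn to lock; leave the stand clamped and the other things on the table where they are.

Things in the scene. Friction and masses are not known exactly. Their poses are not given: they have to be found in the camera images.
- stand_center (a point): Centre of the yarn stand, half-way up: a loose brown wooden trestle (0.3 to 0.6 kg), with heavy foot rails, like a narrow box without bottom or ends, 64 mm wide (x), 200 mm long (y), 95 mm high, standing upright. Its walls are 7 mm thick, its top plate 12 mm with three slots in a row. Grip it across the 64 mm near its top at mid-length; in the vise its upper 30 mm stand above the jaws.
- slot1 (a point): Middle of the mouth of slot 1 of 3 in the stand's top plate, level with its top face, -64 mm along the stand's y from its centre. Slots are 50 mm long (along the stand's y) and 22 mm wide; the stand is hollow below, 50 mm between the walls. Any peg fits any slot. Axes as the stand's.
- slot2 (a point): Middle of the mouth of slot 2 of 3 in the stand's top plate, level with its top face, 0 mm along the stand's y from its centre. Slots are 50 mm long (along the stand's y) and 22 mm wide; the stand is hollow below, 50 mm between the walls. Any peg fits any slot. Axes as the stand's.
- slot3 (a point): Middle of the mouth of slot 3 of 3 in the stand's top plate, level with its top face, 64 mm along the stand's y from its centre. Slots are 50 mm long (along the stand's y) and 22 mm wide; the stand is hollow below, 50 mm between the walls. Any peg fits any slot. Axes as the stand's.
- peg1_wing (a point): Centre of the flat wing on top of pale wooden T-head peg 1 (None from the start if it is not there today). Wing 14 mm thick (x), 44 long (y), 26 high. Peg 106 mm tall, 70 g: below the wing a 12 mm post, a collar 36 mm across with its underside 65 mm below this point, a 14 mm stem 16 mm tall, and the T-head, 40 (y) by 14 by 12 mm, its underside 93 mm below this point.
- peg2_wing (a point): Centre of the flat wing on top of pale wooden T-head peg 2 (None from the start if it is not there today). Wing 14 mm thick (x), 44 long (y), 26 high. Peg 106 mm tall, 70 g: below the wing a 12 mm post, a collar 36 mm across with its underside 65 mm below this point, a 14 mm stem 16 mm tall, and the T-head, 40 (y) by 14 by 12 mm, its underside 93 mm below this point.
- peg3_wing (a point): Centre of the flat wing on top of pale wooden T-head peg 3 (None from the start if it is not there today). Wing 14 mm thick (x), 44 long (y), 26 high. Peg 106 mm tall, 70 g: below the wing a 12 mm post, a collar 36 mm across with its underside 65 mm below this point, a 14 mm stem 16 mm tall, and the T-head, 40 (y) by 14 by 12 mm, its underside 93 mm below this point.
- rack: The fixed peg rack: a plywood trestle 90 mm wide (x), 210 mm long (y), 50 mm high with three slots 60 mm apart along y, like the stand's. Origin: centre of its underside. The pegs start upright in it, hanging by their collars, wing and T-head along its y; raised straight up by 30 mm they are clear of it.
- vise_bed (a point): Place for the work in the grey steel vise: a point on its bed, 45 mm above the table and 34 mm in front of the fixed rear jaw. x points from the crank end to the rear jaw, the way the moving jaw closes; y along the jaws; z up. Jaws 120 mm wide, 65 mm above the bed. The stand goes here, its length along y; it may stand a little off the rear jaw, for the moving jaw pushes it home.
- jaw_face (a point): Middle of the cork liner on the moving jaw, where it meets the work, 35 mm above the bed. The liner gives 1 mm per 10 N (up to 12 mm), so the screw needs some turn after touching before it is tight; axes as vise_bed.
- vise_carriage (a joint): Slide of the whole carriage (moving jaw, lever and crank) in m: 0 fully open, growing to 0.095 as the jaw closes. With the lever pressed it slides with 2 N (inertia about 15 kg). With the lever let go the half nut locks it to a 9 mm toothed rack in the bed; if its tooth lands on a tooth of the rack the lever stays half down until the carriage has moved by up to 4 mm, as when it is screwed back.
- lever_grip (a point): Where to pinch the quick release, 168 mm above the table. A fixed grip post and, nearer the work, the dark lever stand side by side, 26 mm wide, 80 mm tall; their outsides lie 11 mm to the crank side and 25 mm to the work side of this point. Pinched along x round both, the lever goes to the post: then this point is the middle of the 22 mm over both. Axes as vise_bed.
- vise_lever (a joint): Angle of the quick-release lever in rad: 0 up (half nut engaged), 0.18 fully pressed. Pressing it takes 6 to 8 N; it springs back up when let go. The carriage is free above about 0.13: press it fully.
- crank_axis (a point): Point on the screw's axis at the distance of the middle of the crank handle, 90 mm above the table; axes as vise_bed; it moves with the carriage. The crank turns about x. Until the liner is squeezed, jaw_face lies 141 mm further along x, plus what the screw has advanced it.
- crank_grip (a point): Middle of the crank handle: a wooden sleeve 18 mm thick, 85 mm long, parallel to the screw's axis, 40 mm from it and straight above it at the start. The crank arm is 43 mm from this point on the jaw side. The sleeve spins freely on its pin, so it can be pinched from above across its 18 mm and led round the circle with the hand kept upright.
- vise_crank (a joint): Turn of the crank in rad, 0 at the start, at most 16. Growing tightens: clockwise seen from its end (the handle goes from the top to the -y side of vise_bed). One turn moves the jaw 16 mm. It takes 4 N at the handle when free and 8 N when tight (60 N on the work). Half a turn after all play is gone is tight; a full turn more would be too much. It stays where left.
- glue_jar: Bystander: a glue jar 60 mm across and 80 mm high; leave it alone.
- marker: Bystander: a black marker pen, 140 mm long, lying; leave it alone.
Mind the look-alikes: they are no part of the job. What is shaped like the part that bears stand_center but pink is not meant.

How it is judged:
On the way, in this order (a step that is already met when the one before it is completed fails the run):
1. the stand stands upright on the vise's bed between the jaws, lengthwise, and is let go (x of stand_center in the frame of vise_bed between -0.045 and 0.012 m and y of stand_center in the frame of vise_bed between -0.035 and 0.035 m and z of stand_center in the frame of vise_bed between 0.041 and 0.054 m and angle between the y axis of stand_center and the y axis of vise_bed, either way round below 0.15 rad and angle between stand_center's own z axis and vertical below 0.1 rad and contact force between the fingers and stand below 0.5 N), for 0.2 s.
2. with the lever pressed, the moving jaw has been slid up to the stand (within about 5 mm) (x of stand_center in the frame of vise_bed between -0.045 and 0.012 m and y of stand_center in the frame of vise_bed between -0.035 and 0.035 m and z of stand_center in the frame of vise_bed between 0.041 and 0.054 m and angle between the y axis of stand_center and the y axis of vise_bed, either way round below 0.15 rad and angle between stand_center's own z axis and vertical below 0.1 rad and x of stand_center in the frame of jaw_face between 0.02 and 0.038 m and value of joint vise_lever above 0.13 rad), for 0.05 s.
3. the lever is let go with the jaw still at the stand (x of stand_center in the frame of vise_bed between -0.045 and 0.012 m and y of stand_center in the frame of vise_bed between -0.035 and 0.035 m and z of stand_center in the frame of vise_bed between 0.041 and 0.054 m and angle between the y axis of stand_center and the y axis of vise_bed, either way round below 0.15 rad and angle between stand_center's own z axis and vertical below 0.1 rad and x of stand_center in the frame of jaw_face between 0.02 and 0.038 m and contact force between the fingers and vise_carriage below 0.5 N), for 0.2 s.
4. the crank has screwed the jaw tight on the stand (over 25 N, crank turned at least 0.5 rad) (x of stand_center in the frame of vise_bed between -0.045 and 0.012 m and y of stand_center in the frame of vise_bed between -0.035 and 0.035 m and z of stand_center in the frame of vise_bed between 0.041 and 0.054 m and angle between the y axis of stand_center and the y axis of vise_bed, either way round below 0.15 rad and angle between stand_center's own z axis and vertical below 0.1 rad and contact force between vise_jaw and stand above 25 N and value of joint vise_lever below 0.04 rad and value of joint vise_crank above 0.5 rad), for 0.2 s.
5. every peg that is there is locked in a slot of the clamped stand (x of stand_center in the frame of vise_bed between -0.045 and 0.012 m and y of stand_center in the frame of vise_bed between -0.035 and 0.035 m and z of stand_center in the frame of vise_bed between 0.041 and 0.054 m and angle between the y axis of stand_center and the y axis of vise_bed, either way round below 0.15 rad and angle between stand_center's own z axis and vertical below 0.1 rad and contact force between vise_jaw and stand above 18 N and angle between each of peg1_wing, peg2_wing, peg3_wing's own z axis and vertical below 0.12 rad and angle between the y axis of each of peg1_wing, peg2_wing, peg3_wing and the y axis of stand_center, either way round above 1.3 rad and ((horizontal distance between peg1_wing and slot1 below 0.012 m and z of peg1_wing in the frame of slot1 between 0.06 and 0.07 m) or (horizontal distance between peg1_wing and slot2 below 0.012 m and z of peg1_wing in the frame of slot2 between 0.06 and 0.07 m) or (horizontal distance between peg1_wing and slot3 below 0.012 m and z of peg1_wing in the frame of slot3 between 0.06 and 0.07 m)) and ((horizontal distance between peg2_wing and slot1 below 0.012 m and z of peg2_wing in the frame of slot1 between 0.06 and 0.07 m) or (horizontal distance between peg2_wing and slot2 below 0.012 m and z of peg2_wing in the frame of slot2 between 0.06 and 0.07 m) or (horizontal distance between peg2_wing and slot3 below 0.012 m and z of peg2_wing in the frame of slot3 between 0.06 and 0.07 m)) and ((horizontal distance between peg3_wing and slot1 below 0.012 m and z of peg3_wing in the frame of slot1 between 0.06 and 0.07 m) or (horizontal distance between peg3_wing and slot2 below 0.012 m and z of peg3_wing in the frame of slot2 between 0.06 and 0.07 m) or (horizontal distance between peg3_wing and slot3 below 0.012 m and z of peg3_wing in the frame of slot3 between 0.06 and 0.07 m))), for 0.2 s.
At the end, for the whole second after the job is handed in: Stand upright on the bed, lengthwise between the jaws (35 mm, 0.15 rad), clamped with over 18 N, lever up; every peg upright (0.12 rad), within 12 mm of a slot's middle, collar on the stand (5 mm), turned at least 75 degrees from the slot's length (all of step 5 and value of joint vise_lever below 0.04 rad and linear speed of stand below 0.02 m/s); the robot touches nothing.
It fails at once if the glue_jar was moved more than 40 mm (distance of glue_jar from where it was at the start of the episode above 0.04 m).
It fails at once if the marker was moved more than 40 mm (distance of marker from where it was at the start of the episode above 0.04 m).
Of peg1, peg2, peg3 only 2 to 3 are there at a start; the rules pass over those that are not, and their reading is None.
At some moment in a run one of stand may be knocked a few centimetres aside while the robot is not near it.
Once in a run the grip may slacken for a moment while it holds something.
It also fails if it takes over 210 s, if anything falls off the work surface, if the arm or the gripper's body presses on something with over 40 N, if the wrist force passes 120 N, or if a joint passes its speed limit or range.

ROBOT

A 6-joint arm with a two-finger parallel gripper is mounted at the origin on the work surface. World frame = base frame: x ahead of the robot, y to its left, z up, the work surface at z = 0. Lengths are in m, angles in rad, forces in N, time in s.
With the tool pointing down it reaches from about 0.275 to 0.875 m from the base axis. Payload 12.5 kg.
Tool frame: the origin (TCP) lies at the very end of the fingers, on their centre line; the grasp point (between the pads) lies 19 mm behind it; z points along the fingers, y is the line along which they close (so a half turn about z gives the same grasp; the last joint's range is limited). The gripper opens to 85 mm and grips with 20 to 120 N. Pads are 22 mm wide; open, the fingers measure 114 mm over their backs; the gripper's body (76 mm by 85 mm) begins 54 mm behind the grasp point. The pads swing forward as they close: fully open they stand 13 mm farther back than shut.
Start: joints at [-1.215, 0.351, 1.652, -0, 1.139, -0.085], TCP at [0.235, -0.497, 0.231] pointing down, gripper open.
Joint ranges: [-2.75, 2.75], [-0.79, 2.1], [0.01, 2.65], [-1.57, 4.71], [0.07, 3.14], [-2.87, 2.87]. Speed limits (rad/s): [2.22, 2.22, 2.79, 3.14, 3.14, 3.14].

INTERFACE

Orientations are given as a 3x3 rotation matrix whose columns are the frame's x, y, z axes.
In Python, from bench import manip gives the robot as it stands. Calls block until the motion is done:
- manip.move_ptp(position, orientation): joint-space move of the TCP to a pose.
- manip.move_l(position, attitude=None, max_speed=0.15): straight line of the TCP; attitude=None keeps the orientation; max_speed is the mean speed in m/s.
- manip.move_j(angles): joint-space move.
- manip.set_gripper(opening, effort=None): opening from 0.0 (shut) to 1.0 (fully open); effort is the grip in N (None keeps the last); returns when the fingers have stopped.
- manip.dwell(seconds).
- manip.inverse_kinematics(position, orientation): joint angles nearest the present ones, or None.
- manip.grab_frame(name): name is "side" or "top"; returns (picture, depth): 384x512x3 uint8, red, green, blue; 384x512 float32, m along the optical axis (not along the pixel's ray), 0 where there is no reading.
- manip.get_calibration(name): a dict with "camera_matrix" (3x3 intrinsics, pixels), "R" (3x3) and "t" (3): a world point X has camera coordinates R X + t. Camera axes: x right, y down, z forward; pixel columns grow to the right and rows downward; lengths in m; the calibration is good to about 2 mm. A picture is of the moment at which its call begins. get_calibration takes no time and is no camera call.
A pose or a line that the arm cannot do raises manip.Unreachable and nothing moves.
- manip.sign_off(): hands the job in; it is judged then, once.
Trained networks look in the newest picture that a camera, given by its name, has taken for a name from the list of things; names that differ only in an ending like _2 or _b are one class to them, and where a whole thing is asked for, a point or a joint stands for the part that bears it (a point fixed in the world has none). Each returns a list of dicts, best first, with "confidence" (0 to 1); they miss things now and then, are a little off and sometimes report something else, mostly with a low value. They report only what shows in the picture. A call takes as long as a camera call. They do not tell look-alikes from the thing itself.
- manip.look_for(camera, name): "at" ([x, y, z] in m, in world coordinates, good to about 4 mm: the middle of the surface that is visible of it).
Readings, each from a call of its own:
- manip.current_time(): time.
- manip.current_qpos(): joint angles.
- manip.current_joint_vel(): joint speeds.
- manip.current_joint_torque(): joint torques, N m.
- manip.current_ee_pos(): TCP position.
- manip.current_tcp_rot(): TCP orientation.
- manip.current_force(): force on the tool from outside, world axes, zero at the start.
- manip.current_ft_torque(): the same for the moment, N m.
- manip.current_grip_width(): opening from 0.0 (shut) to 1.0 (fully open).
- manip.current_grip_force(): force on a finger pad.
Only numpy, scipy, OpenCV 4.12 (cv2) and the standard library are available. Lean on these libraries where they do the work, as an engineer would, in place of code of your own. Each camera call takes 0.05 s, during which the arm holds its last target. There are 200 camera calls.

## Working session

There is one attempt and no reset: what is moved stays moved. The work goes in short steps, each a Python script; the robot and the scene stay as the last script left them, time stands still between calls to the robot, and variables do not carry over. Pictures are saved under pics/ and viewed, at most 14 in all, crops included, and the job is handed in when it is done.

```bash
ls; mkdir -p pics
python3 - <<'E'
from bench import manip
import cv2,numpy as np
for c in ("side","top"):
    p,d=manip.grab_frame(c); cv2.imwrite(f"pics/{c}0.png",p[:,:,::-1]); np.save(f"{c}0.npy",d)
    k=manip.get_calibration(c); print(c,np.round(k["camera_matrix"],1).tolist(),np.round(-k["R"].T@k["t"],3),np.round(k["R"],2).tolist())
for c in ("side","top"):
    for n in "stand_center slot1 slot2 slot3 peg1_wing rack vise_bed jaw_face lever_grip crank_axis crank_grip glue_jar marker".split():
        print(c,n,[(np.round(r["at"],3).tolist(),round(r["confidence"],2)) for r in manip.look_for(c,n)[:4]])
print(manip.current_time())
E
```

```text
pics
side [[464.3, 0.0, 241.0], [0.0, 464.3, 193.1], [0.0, 0.0, 1.0]] [0.34  0.792 1.045] [[-0.98, -0.21, -0.0], [-0.16, 0.76, -0.63], [0.13, -0.62, -0.77]]
top [[426.4, 0.0, 255.5], [0.0, 426.4, 191.1], [0.0, 0.0, 1.0]] [0.244 0.043 1.508] [[-0.01, -1.0, -0.0], [-0.99, 0.02, -0.17], [0.17, 0.0, -0.99]]
side stand_center [([0.331, -0.128, 0.088], 0.92), ([0.294, 0.221, 0.095], 0.87), ([0.309, 0.426, 0.092], 0.86), ([0.512, 0.371, 0.088], 0.62)]
side slot1 [([0.328, -0.13, 0.092], 0.96), ([0.294, 0.217, 0.092], 0.82), ([0.307, 0.424, 0.098], 0.6), ([0.51, 0.362, 0.091], 0.56)]
side slot2 [([0.328, -0.13, 0.092], 0.96), ([0.294, 0.217, 0.092], 0.82), ([0.307, 0.424, 0.098], 0.6), ([0.51, 0.362, 0.091], 0.56)]
side slot3 [([0.328, -0.13, 0.092], 0.96), ([0.294, 0.217, 0.092], 0.82), ([0.307, 0.424, 0.098], 0.6), ([0.51, 0.362, 0.091], 0.56)]
side peg1_wing [([0.514, -0.336, 0.106], 0.75)]
side rack [([0.462, -0.312, 0.052], 0.63)]
side vise_bed [([0.523, 0.061, 0.066], 0.71)]
side jaw_face [([0.534, 0.001, 0.082], 0.8), ([0.529, -0.011, 0.107], 0.64)]
side lever_grip []
side crank_axis 
[... 432 characters left out ...]
 0.097], 0.72)]
top slot2 [([0.334, -0.157, 0.096], 0.92), ([0.511, 0.333, 0.096], 0.72), ([0.291, 0.459, 0.095], 0.72), ([0.294, 0.203, 0.097], 0.72)]
top slot3 [([0.334, -0.157, 0.096], 0.92), ([0.511, 0.333, 0.096], 0.72), ([0.291, 0.459, 0.095], 0.72), ([0.294, 0.203, 0.097], 0.72)]
top peg1_wing [([0.515, -0.335, 0.11], 0.59)]
top rack [([0.455, -0.326, 0.052], 0.77)]
top vise_bed [([0.519, 0.041, 0.046], 0.78), ([0.511, 0.33, 0.098], 0.42)]
top jaw_face [([0.526, -0.003, 0.107], 0.62)]
top lever_grip [([0.519, -0.031, 0.108], 0.68)]
top crank_axis [([0.518, -0.04, 0.109], 0.84)]
top crank_grip [([0.525, -0.121, 0.14], 0.45)]
top glue_jar [([0.64, 0.249, 0.084], 0.79)]
top marker []
1.4
```

View pics/top0.png

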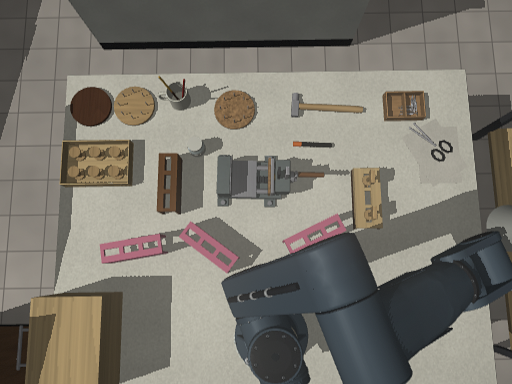

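View pics/side0.png

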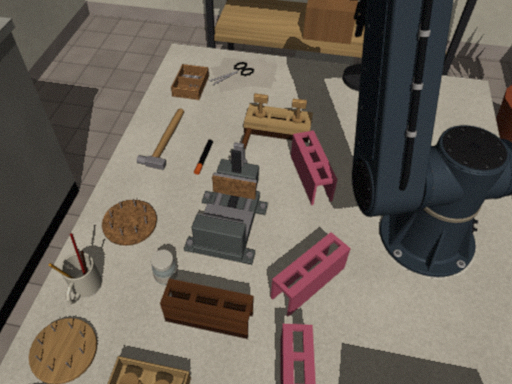

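The top view shows the brown stand at (169,183), the vise at (255,180) with its crank pointing right (world -y), the rack at (370,200) with two wings at about (370,178) and (372,207), and the pink decoys below. Next I measure from the depth clouds.

```bash
cat > h.py <<'E'
from bench import manip
import cv2,numpy as np
def cloud(c,p=None,d=None):
    if p is None: p,d=manip.grab_frame(c)
    k=manip.get_calibration(c); K=k["camera_matrix"]
    v,u=np.indices(d.shape); m=d>0
    X=np.stack([(u-K[0,2])/K[0,0]*d,(v-K[1,2])/K[1,1]*d,d],-1)
    W=(X-k["t"])@k["R"]
    return W[m],p[m].astype(int),p
def rect(P):
    (c,s,a)=cv2.minAreaRect((P[:,:2]*1000).astype(np.float32))
    if s[0]<s[1]: s=s[::-1]; a+=90
    return np.round(c,1).tolist(),np.round(s,1).tolist(),round((a+90)%180-90,2)   # long-axis angle deg, mm
def box(W,lo,hi): return np.all((W>lo)&(W<hi),1)
E
python3 - <<'E'
from h import *
for c in("side","top"):
    W,C,p=cloud(c)
    def st(n,lo,hi,col=None):
        m=box(W,lo,hi)
        if col is not None: m&=col
        P=W[m]
        if len(P)<8: print(c,n,len(P)); return
        print(c,n,len(P),rect(P),"z med/max",np.round([np.median(P[:,2]),P[:,2].max()],3), "x",np.round(np.percentile(P[:,0],[2,50,98]),3),"y",np.round(np.percentile(P[:,1],[2,50,98]),3))
    st("standtop",[.38,.25,.085],[.65,.42,.105])
    st("reartop",[.4,.08,.1],[.65,.2,.125])
    st("jawtop",[.4,-.08,.1],[.65,.075,.12])
    st("lever",[.45,-.12,.14],[.6,.05,.25])
    st("crank",[.45,-.3,.11],[.6,-.10,.17])
    st("racktop",[.3,-.42,.04],[.7,-.2,.06])
    st("wingA",[.46,-.42,.10],[.7,-.2,.14])
    st("wingB",[.3,-.42,.10],[.46,-.2,.14])
    st("bed",[.4,.0,.03],[.65,.1,.055])
# ortho picture of top cloud with height
W,C,p=cloud("top")
p2=cv2.resize(p[130:250,150:400],None,fx=3.2,fy=3.2,interpolation=cv2.INTER_CUBIC); cv2.imwrite("pics/crop1.png",p2[:,:,::-1])
W,C,p=cloud("side")
p2=cv2.resize(p[70:270,150:330],None,fx=3,fy=3,interpolation=cv2.INTER_CUBIC); cv2.imwrite("pics/crop2.png",p2[:,:,::-1])
E
```

```text
side standtop 2034 ([513.7, 345.1], [200.9, 66.4], -0.83) z med/max [0.093 0.1  ] x [0.416 0.511 0.61 ] y [0.314 0.349 0.377]
side reartop 891 ([532.5, 152.5], [129.6, 51.8], -1.39) z med/max [0.108 0.114] x [0.47  0.531 0.594] y [0.129 0.156 0.177]
side jawtop 817 ([526.3, -36.0], [119.3, 88.3], -1.96) z med/max [0.108 0.12 ] x [0.472 0.521 0.581] y [-0.067 -0.023  0.006]
side lever 240 ([525.4, -55.2], [65.6, 25.4], 88.26) z med/max [0.174 0.192] x [0.514 0.525 0.538] y [-0.06  -0.028 -0.023]
side crank 114 ([523.0, -138.8], [76.5, 17.4], 87.63) z med/max [0.135 0.141] x [0.514 0.521 0.531] y [-0.177 -0.139 -0.103]
side racktop 1257 ([444.0, -296.6], [235.9, 193.3], 0.5) z med/max [0.048 0.06 ] x [0.354 0.454 0.557] y [-0.384 -0.328 -0.29 ]
side wingA 130 ([516.6, -339.0], [44.0, 19.4], 0.97) z med/max [0.119 0.13 ] x [0.495 0.515 0.538] y [-0.348 -0.336 -0.33 ]
side wingB 126 ([396.6, -337.9], [43.9, 20.5], 5.83) z med/max [0.118 0.131] x [0.376 0.396 0.417] y [-0.346 -0.335 -0.329]
side bed 949 ([527.3, 43.4], [133.0, 94.3], -6.53) z med/max [0.043 0.055] x [0.466 0.526 0.591] y 
[... 429 characters left out ...]
, 27.1], 88.69) z med/max [0.186 0.195] x [0.516 0.527 0.541] y [-0.111 -0.053 -0.027]
top crank 131 ([526.7, -141.6], [79.9, 19.7], 89.78) z med/max [0.136 0.147] x [0.517 0.524 0.536] y [-0.179 -0.138 -0.102]
top racktop 1301 ([459.7, -341.5], [210.9, 92.2], -0.55) z med/max [0.05 0.06] x [0.357 0.458 0.562] y [-0.386 -0.331 -0.297]
top wingA 82 ([519.4, -341.1], [45.0, 15.1], 2.15) z med/max [0.125 0.133] x [0.498 0.518 0.54 ] y [-0.348 -0.339 -0.334]
top wingB 89 ([382.9, -286.4], [135.7, 43.9], -73.21) z med/max [0.126 0.134] x [0.351 0.397 0.42 ] y [-0.347 -0.337 -0.227]
top bed 891 ([532.1, 50.1], [131.1, 97.7], -0.4) z med/max [0.043 0.054] x [0.469 0.533 0.595] y [0.005 0.057 0.099]
```

View pics/crop1.png

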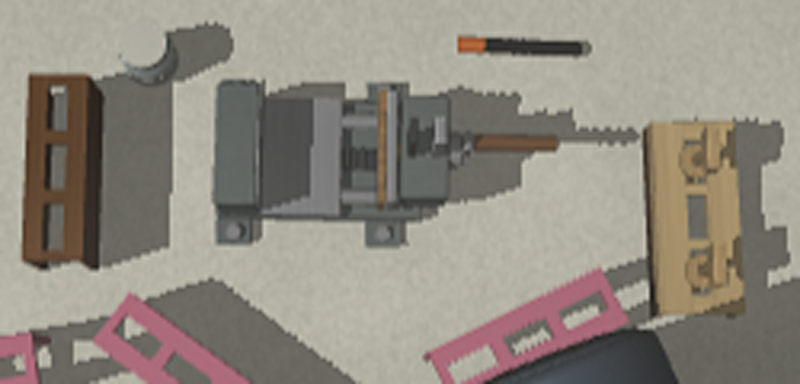

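View pics/crop2.png

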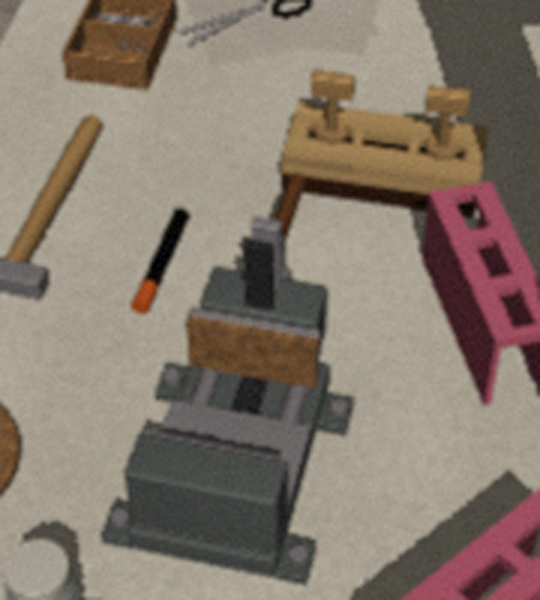

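The crops show the rack's left and right slots occupied (two pegs) and the middle slot empty. The vise's lever and post stand behind the cork jaw, with the crank handle along world y. The two cameras agree to about 3 mm, so I'll pick up the stand.

```bash
cat >> h.py <<'E'
A=0.0305                                   # vise yaw: its x axis = (sin A, cos A)
EX=np.array([np.sin(A),np.cos(A),0]); EY=np.array([-np.cos(A),np.sin(A),0])
def R(deg):                                # tool down, closing line at deg from world x
    a=np.radians(deg); c,s=np.cos(a),np.sin(a)
    return np.array([[-s,c,0],[c,s,0],[0,0,-1.]])
def best(pos,deg,extra=()):                # pick the half-turn variant with the wrist most central
    o=[]
    for d in (deg,deg+180):
        qs=[manip.inverse_kinematics(pos,R(d+e)) for e in (0,*extra)]
        if all(q is not None for q in qs): o.append((max(abs(q[5]) for q in qs),d))
    return min(o)[1]
def stat(n=""):
    print(n,"t",round(manip.current_time(),1),"p",np.round(manip.current_ee_pos(),4),"F",np.round(manip.current_force(),1),"w",round(manip.current_grip_width(),3),"gf",round(float(manip.current_grip_force()),1),flush=True)
def stand(cam,zt=.095,c=None):
    W,C,p=cloud(cam)
    m=box(W,[.35,.0,zt-.012],[.7,.45,zt+.01])&(C[:,0]>1.4*C[:,2])&(C[:,0]<170)&(C[:,1]>.45*C[:,0])
    P=W[m]; k=np.linalg.norm(P[:,:2]-np.median(P[:,:2],0),axis=1)<.13
    return len(P),rect(P[k]),round(float(np.median(P[k,2])),4)
E
python3 - <<'E'
from h import *
d=best([.514,.344,.2],89.2); print(d)
manip.set_gripper(1.0,60)
q=manip.current_ee_pos()
manip.move_l([q[0],q[1],.30],max_speed=.2)
manip.move_ptp([.45,.10,.32],R(d)); 
print(stand("side"),stand("top")); stat()
E
```

```text
89.2
(2489, ([513.8, 345.6], [201.0, 67.0], -0.94), 0.0932) (860, ([516.2, 344.0], [197.8, 65.6], -1.02), 0.0949)
 t 4.7 p [0.4502 0.0995 0.3199] F [ 0.6 -1.1 -0.3] w 1.003 gf 0.0
```

Run:
```python
from h import *
o=R(89.0); c=[.515,.3445]
manip.move_ptp([*c,.17],o)
print(stand("side"))
manip.move_l([*c,.067],max_speed=.12); stat("down")
manip.set_gripper(0.5,60); stat("grip")
manip.move_l([*c,.26],max_speed=.12); stat("up")
manip.dwell(.3)
W,C,p=cloud("side"); cv2.imwrite("pics/lift.png",p[:,:,::-1])
stat()
```

```text
(1939, ([514.0, 345.0], [201.8, 67.1], -0.45), 0.0932)
down t 6.9 p [0.5154 0.3447 0.0678] F [ 0.5  0.4 -0.3] w 0.999 gf 0.0
grip t 7.2 p [0.5154 0.3445 0.068 ] F [-1.8 -2.1  6.2] w 0.735 gf 66.4
up t 9.0 p [0.5148 0.3444 0.2593] F [-0.4  0.7 -6.5] w 0.731 gf 66.7
 t 9.3 p [0.515  0.3445 0.2599] F [ 0.3 -0.5 -4.9] w 0.737 gf 66.7
```

View pics/lift.png

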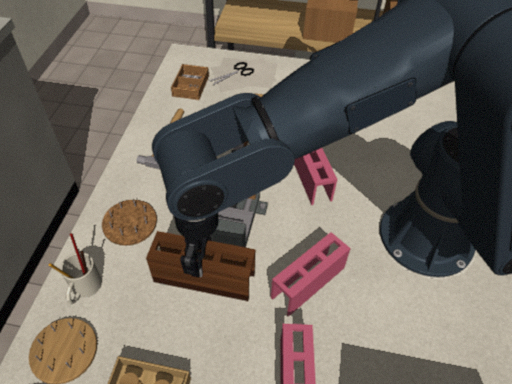

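The stand hangs level in the gripper, at about (200,265). Next I place it in the vise.

Run:
```python
from h import *
o=R(88.25); c=[.5322,.087]
manip.move_l([.5322,.2,.27],o,max_speed=.15)
manip.move_l([*c,.27],max_speed=.15); stat("over")
manip.move_l([*c,.135],max_speed=.1); stat("low")
z=.135
while z>.109:
    z-=.002; manip.move_l([*c,z],max_speed=.03)
    f=manip.current_force()[2]
    if f>0.5: break
stat("bed %.3f"%z)
manip.set_gripper(1.0); stat("open")
manip.move_l([*c,.25],max_speed=.12)
manip.move_ptp([.45,-.15,.32],o)
print(stand("side",.14),stand("top",.14)); 
W,C,p=cloud("top"); p2=cv2.resize(p[130:250,200:350],None,fx=4,fy=4); cv2.imwrite("pics/placed.png",p2[:,:,::-1])
stat()
```

```text
over t 11.3 p [0.5322 0.0876 0.27  ] F [ 0.2  0.9 -5.3] w 0.73 gf 75.9
low t 12.8 p [0.5325 0.087  0.1356] F [ 0.1 -0.7 -5.3] w 0.733 gf 75.9
bed 0.111 t 15.8 p [0.5325 0.0869 0.113 ] F [-10.8  -3.4  21.9] w 0.735 gf 79.2
open t 16.2 p [0.5323 0.0871 0.1109] F [0.4 0.3 0.5] w 0.991 gf 0.0
(1540, ([531.1, 87.6], [201.1, 69.0], -1.16), 0.1378) (851, ([534.1, 86.7], [198.9, 62.5], -0.78), 0.1397)
 t 18.7 p [ 0.4504 -0.1491  0.3195] F [ 1.1  0.3 -0.5] w 0.999 gf 0.0
```

View pics/placed.png

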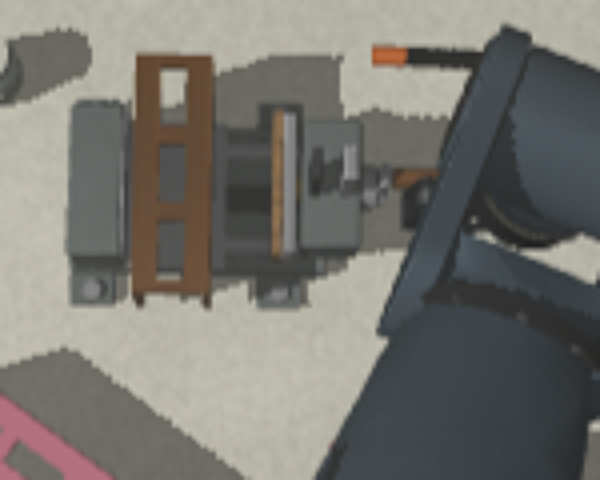

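Picture: the stand sits between the jaws at about (175,175), parallel to them, near the rear jaw. Next is the lever.

Run:
```python
from h import *
o=R(88.25); L=np.array([.528,-.0485,0]); Z=np.array([0,0,1])
manip.move_ptp(L+.26*Z,o)
manip.move_l(L+.149*Z,max_speed=.1); stat("at lever")
manip.set_gripper(0.0,50); manip.dwell(.3); stat("pinched")
p0=np.array(manip.current_ee_pos())
s=.042; manip.move_l(p0+s*EX,max_speed=.03); manip.dwell(.3); stat("slid")
while s<.075:
    s+=.0015; manip.move_l(p0+s*EX,max_speed=.02); manip.dwell(.15)
    f=np.array(manip.current_force())@EX; e=(np.array(manip.current_ee_pos())-p0)@EX
    print(round(s,4),round(e,4),round(f,1))
    if f<-14: break
stat("end")
```

```text
at lever t 20.6 p [ 0.5284 -0.0486  0.1496] F [-0.2 -0.7 -0.8] w 1.001 gf 0.0
pinched t 21.4 p [ 0.5283 -0.0481  0.1501] F [-3.7  3.  11. ] w 0.262 gf 55.1
slid t 23.3 p [ 0.5296 -0.006   0.1502] F [-0.4  2.   4.3] w 0.269 gf 55.4
0.0435 0.0436 1.1
0.045 0.0451 1.0
0.0465 0.0466 0.6
0.048 0.0482 1.1
0.0495 0.0494 -1.8
0.051 0.0508 -2.1
0.0525 0.0524 -2.5
0.054 0.0539 -2.1
0.0555 0.0554 -2.1
0.057 0.0569 -1.9
0.0585 0.0584 -2.0
0.06 0.0599 -1.2
0.0615 0.0607 -7.6
0.063 0.0614 -14.1
end t 28.9 p [0.5303 0.0133 0.1502] F [ -2.5 -14.    5.1] w 0.269 gf 62.9
```

Run:
```python
from h import *
manip.set_gripper(1.0); manip.dwell(.3); stat("open")
p=np.array(manip.current_ee_pos())
manip.move_l(p+[0,0,.12],max_speed=.15)
manip.move_ptp([.42,-.28,.34],R(88.25)); manip.dwell(.2)
for c in("side","top"):
    W,C,p=cloud(c)
    for n,lo,hi in(("crank",[.48,-.16,.11],[.58,-.04,.15]),("lever",[.48,-.03,.15],[.58,.07,.25]),("jaw",[.4,-.03,.1],[.65,.065,.12]),("rear",[.4,.125,.1],[.65,.2,.12])):
        P=W[box(W,lo,hi)]
        if len(P)>8: print(c,n,len(P),rect(P),np.round(np.percentile(P[:,2],[50,95,100]),4),"y",np.round(np.percentile(P[:,1],[2,50,98]),4))
    print(stand(c,.14))
    q=cv2.resize(p[130:250,200:350] if c=="top" else p[120:280,160:300],None,fx=3.7,fy=3.7); cv2.imwrite(f"pics/jaw_{c}.png",q[:,:,::-1])
stat()
```

```text
open t 29.8 p [0.5302 0.0149 0.1502] F [0.2 0.2 0.1] w 1.0 gf 0.0
side crank 123 ([524.7, -77.7], [73.6, 16.6], 88.41) [0.1357 0.139  0.1414] y [-0.114  -0.0781 -0.0434]
side lever 231 ([528.4, 20.4], [41.1, 26.4], 88.5) [0.1777 0.1898 0.1918] y [0.0021 0.0328 0.0386]
side jaw 487 ([528.3, 7.4], [110.6, 70.2], -1.19) [0.1083 0.1134 0.1197] y [-0.0114  0.0215  0.041 ]
side rear 1141 ([533.7, 151.8], [200.6, 51.7], -2.56) [0.1084 0.1173 0.1199] y [0.1271 0.148  0.1764]
(1558, ([531.4, 99.2], [201.1, 70.5], -2.72), 0.1379)
top crank 133 ([527.3, -80.6], [76.3, 18.4], -88.64) [0.1363 0.1411 0.1447] y [-0.1154 -0.0818 -0.0427]
top lever 67 ([529.7, 18.5], [35.5, 24.7], -89.37) [0.1882 0.1946 0.1985] y [0.001  0.0106 0.0362]
top jaw 642 ([532.2, 17.4], [120.5, 90.6], -0.72) [0.1093 0.1148 0.1179] y [-0.0177  0.0258  0.0628]
top rear 488 ([518.1, 152.3], [167.8, 45.8], 2.15) [0.1098 0.1144 0.1175] y [0.1326 0.153  0.1733]
(854, ([533.9, 97.6], [198.8, 63.8], -1.96), 0.1396)
 t 32.4 p [ 0.4202 -0.2797  0.3399] F [-1.   0.2  0.3] w 0.999 gf 0.0
```

View pics/jaw_side.png

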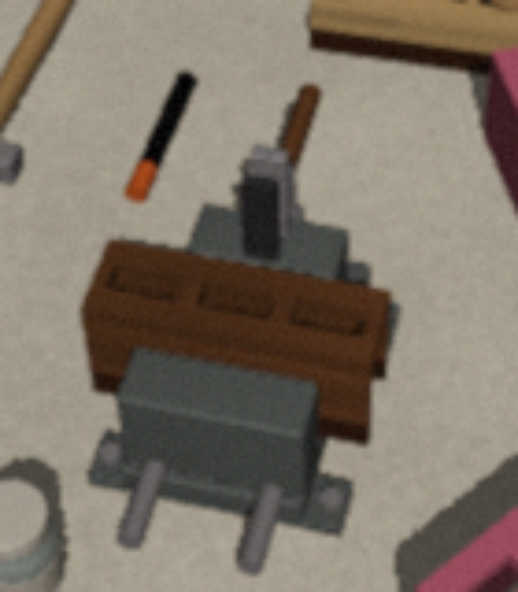

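The crop shows the stand flush between the jaws and the lever up (its span is 36 mm). The crank handle points back at (300,120). Now I crank it.

```bash
cat >> h.py <<'E'
AX=np.array([.5267,-.093,.09])
def circ(th): return AX+.04*(-EY*np.sin(th)+np.array([0,0,1])*np.cos(th))-[0,0,.019]
def turn(a,b,step=30):
    for g in np.arange(a+step,b+1,step):
        th=np.radians(g); manip.move_l(circ(th),max_speed=.05); manip.dwell(.1)
        f=np.mean([manip.current_force() for _ in range(3)],0)
        tan=-EY*np.cos(th)-np.array([0,0,1])*np.sin(th); rad=-EY*np.sin(th)+np.array([0,0,1])*np.cos(th)
        print(g,"tan %.1f rad %.1f ax %.1f"%(f@tan,f@rad,f@EX),flush=True)
E
python3 - <<'E'
from h import *
d=best(AX+[0,0,.1],-1.75); print(d); o=R(d)
manip.move_ptp(AX+[0,0,.14],o); manip.set_gripper(.6,40)
manip.move_l(circ(0),max_speed=.1); stat("at")
manip.set_gripper(0.0); stat("grip")
turn(0,180); stat("end")
E
```

```text
-1.75
at t 35.9 p [ 0.527  -0.0931  0.1115] F [-1.3  0.1 -0.6] w 0.597 gf 0.0
grip t 36.3 p [ 0.527  -0.0931  0.1113] F [ 0.3 -0.7  3. ] w 0.198 gf 38.9
30 tan 4.7 rad 2.9 ax -1.0
60 tan 5.2 rad 5.4 ax -3.3
90 tan 3.8 rad 6.6 ax -5.4
120 tan 1.3 rad 6.4 ax -4.0
150 tan -2.9 rad 1.6 ax -5.9
180 tan -4.7 rad -1.1 ax -5.3
end t 40.3 p [ 0.5272 -0.0937  0.0314] F [ 4.5 -5.4  1.1] w 0.199 gf 40.8
```

Run:
```python
from h import *
turn(180,270,15); stat("end")
for c in("side","top"):
    W,C,p=cloud(c)
    for n,lo,hi in(("lever",[.48,-.03,.15],[.58,.07,.25]),("jaw",[.4,-.03,.1],[.65,.065,.12])):
        P=W[box(W,lo,hi)]
        if len(P)>8: print(c,n,len(P),rect(P),np.round(np.percentile(P[:,2],[50,95,100]),4),"y",np.round(np.percentile(P[:,1],[2,50,98]),4))
    cv2.imwrite(f"pics/cr_{c}.png",p[:,:,::-1])
```

```text
195 tan -3.5 rad -3.5 ax -6.1
210 tan -3.0 rad -3.4 ax -7.5
225 tan -5.5 rad -2.4 ax -12.0
240 tan -9.2 rad -2.1 ax -18.0
255 tan -11.6 rad -3.6 ax -23.0
270 tan -15.1 rad -6.0 ax -28.8
end t 43.1 p [ 0.487  -0.0946  0.0704] F [  5.1 -28.9 -15.1] w 0.196 gf 40.1
side lever 220 ([528.4, 17.0], [39.3, 26.3], 87.35) [0.1777 0.1894 0.1919] y [0.0009 0.0293 0.0357]
side jaw 529 ([528.0, 6.7], [110.8, 70.7], -1.08) [0.1079 0.1134 0.1199] y [-0.0196  0.02    0.0404]
top lever 65 ([530.1, 15.2], [35.5, 24.6], 89.65) [0.1877 0.1944 0.1975] y [-0.0021  0.0073  0.033 ]
top jaw 556 ([531.6, 17.3], [118.6, 90.8], -0.69) [0.1093 0.1144 0.1193] y [-0.0246  0.0161  0.0629]
```

View pics/cr_side.png

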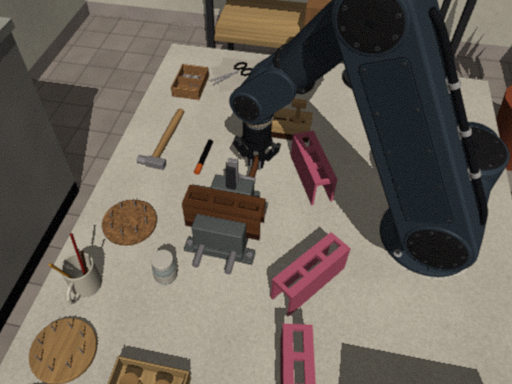

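The hand is on the crank at about (252,155) and the stand is clamped at (225,210). The axial force suggests my grip is holding back a carriage whose half nut still has play, so I ease back along -x.

Run:
```python
from h import *
c=circ(np.radians(270))
for k in range(1,9):
    manip.move_l(c-EX*.001*k,max_speed=.02); manip.dwell(.15)
    f=np.array(manip.current_force()); print(k,"ax %.1f y %.1f z %.1f"%(f@EX,f@EY,f[2]))
    if f@EX>-2: break
stat()
for c in("side","top"):
    W,C,p=cloud(c)
    for n,lo,hi in(("lever",[.48,-.03,.15],[.58,.07,.25]),):
        P=W[box(W,lo,hi)]
        print(c,n,len(P),rect(P),"y",np.round(np.percentile(P[:,1],[2,50,98]),4))
```

```text
1 ax -20.0 y -7.6 z -14.5
2 ax -10.8 y -8.5 z -13.1
3 ax -3.7 y -10.5 z -14.4
4 ax 4.2 y -10.3 z -12.4
 t 44.8 p [ 0.4868 -0.0951  0.0703] F [ 10.4   3.9 -12.4] w 0.197 gf 40.5
side lever 225 ([528.1, 16.6], [38.5, 25.7], 87.55) y [-0.0005  0.0292  0.0355]
top lever 65 ([529.7, 15.5], [35.4, 24.1], -88.97) y [-0.0021  0.0074  0.033 ]
```

```bash
sed -i 's/^AX=.*/AX=np.array([.5267,-.093,.09])-.004*EX/' h.py
python3 - <<'E'
from h import *
turn(270,345,15); stat("end")
W,C,p=cloud("side"); P=W[box(W,[.48,-.03,.15],[.58,.07,.25])]; print(rect(P),np.round(np.percentile(P[:,1],[2,50,98]),4))
E
```

```text
285 tan -15.5 rad -14.2 ax -0.2
300 tan -17.4 rad -17.9 ax -7.2
315 tan -18.8 rad -18.3 ax -12.5
330 tan -23.6 rad -12.3 ax -19.7
345 tan -32.3 rad 4.4 ax -23.5
end t 47.2 p [ 0.5071 -0.0978  0.1058] F [-33.  -22.5  -4.1] w 0.194 gf 43.3
([528.2, 14.4], [40.1, 26.5], 88.7) [-0.0033  0.0271  0.0337]
```

Force is rising fast (32 N tangential), so I stop. Next I let go and measure how far the jaw has come relative to the carriage.

Run:
```python
from h import *
p=np.array(manip.current_ee_pos()); manip.move_l(p,max_speed=.02); stat("relaxed")
manip.set_gripper(.6); stat("open")
p=np.array(manip.current_ee_pos()); manip.move_l(p+[0,0,.1],max_speed=.12)
manip.move_ptp([.42,-.28,.34],R(-1.75)); manip.dwell(.2)
for c in("side","top"):
    W,C,p=cloud(c)
    for n,lo,hi in(("crank",[.44,-.16,.10],[.58,-.045,.15]),("lever",[.48,-.03,.15],[.58,.07,.25]),("rear",[.47,.135,.1],[.595,.2,.12])):
        P=W[box(W,lo,hi)]
        if len(P)>8: print(c,n,len(P),rect(P),np.round(np.percentile(P[:,2],[50,95,100]),4),"y",np.round(np.percentile(P[:,1],[2,50,98]),4))
    print(stand(c,.14))
    q=cv2.resize(p[140:215,220:320] if c=="top" else p[120:280,160:300],None,fx=7 if c=="top" else 3.7,fy=7 if c=="top" else 3.7,interpolation=cv2.INTER_CUBIC); cv2.imwrite(f"pics/tight_{c}.png",q[:,:,::-1])
stat()
```

```text
relaxed t 47.9 p [ 0.5009 -0.0974  0.1021] F [-15.   -8.5 -18.1] w 0.192 gf 41.4
open t 48.3 p [ 0.507  -0.0977  0.1059] F [0.4 0.  0.2] w 0.607 gf 0.0
side lever 221 ([527.7, 19.7], [38.8, 25.0], 88.27) [0.1781 0.1895 0.1917] y [0.0019 0.0321 0.0383]
side rear 763 ([532.5, 157.1], [124.9, 43.5], -0.19) [0.1081 0.1112 0.1132] y [0.1362 0.1586 0.1772]
(1568, ([530.5, 69.2], [200.4, 128.0], -1.58), 0.1378)
top lever 59 ([529.5, 17.0], [32.2, 24.9], -89.67) [0.1873 0.1924 0.1941] y [0.001  0.0078 0.033 ]
top rear 430 ([532.7, 154.9], [124.3, 38.0], -0.23) [0.1097 0.1141 0.1176] y [0.1361 0.1533 0.1734]
(859, ([534.1, 97.5], [199.6, 63.8], -2.04), 0.1397)
 t 50.6 p [ 0.4202 -0.2797  0.3398] F [-0.   0.2  0.5] w 0.601 gf 0.0
```

View pics/tight_top.png

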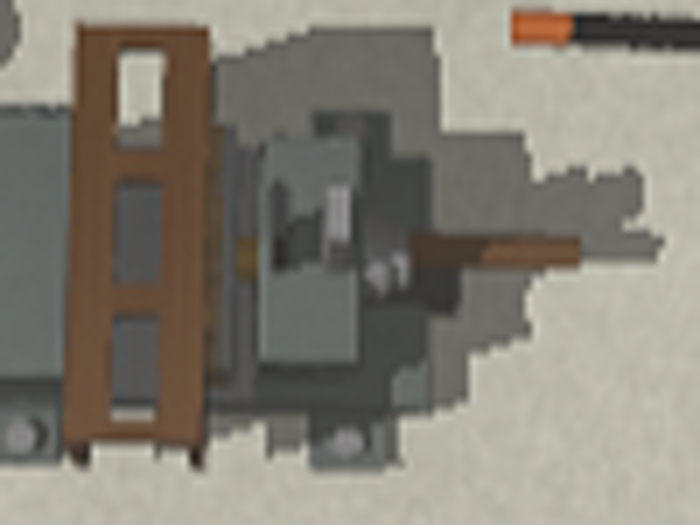

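View pics/jaw_top.png

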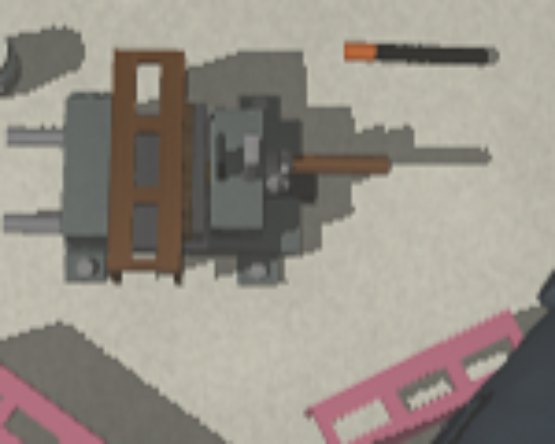

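Run:
```python
from h import *
for c in("top","side"):
    W,C,p=cloud(c)
    m=box(W,[.46,-.15,.02],[.58,-.04,.2])
    P=W[m]
    for z0 in np.arange(.02,.16,.01):
        k=(P[:,2]>=z0)&(P[:,2]<z0+.01)
        if k.sum()>3: print(c,round(z0,2),k.sum(),np.round(np.median(P[k],0),3),np.round(np.ptp(P[k],0),3))
    if c=="side":
        q=cv2.resize(p[120:280,160:300],None,fx=3.7,fy=3.7,interpolation=cv2.INTER_CUBIC); cv2.imwrite("pics/tight_side.png",q[:,:,::-1])
```

```text
top 0.02 17 [ 0.517 -0.042  0.028] [0.098 0.019 0.007]
top 0.03 37 [ 0.525 -0.045  0.033] [0.107 0.019 0.009]
top 0.05 77 [ 0.537 -0.079  0.057] [0.015 0.08  0.01 ]
top 0.06 36 [ 0.54  -0.082  0.062] [0.012 0.076 0.007]
side 0.02 4 [ 0.471 -0.041  0.026] [0.015 0.002 0.003]
side 0.05 39 [ 0.531 -0.101  0.056] [0.013 0.043 0.009]
```

View pics/tight_side.png

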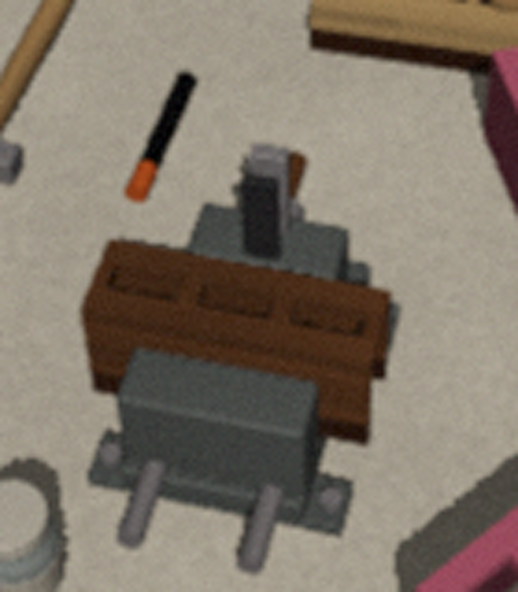

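This explains it. The handle is now at the bottom (z≈0.05, about 165°), and the carriage is back where it started. The liner bottomed out, so the screw unwound to its balance when I let go. That leaves about 7 mm of liner squeeze, roughly 60 N, which is tight. The crop shows the lever up and the stand square, so I go to the first peg.

```bash
cat >> h.py <<'E'
def pick(g):
    d=best([*g,.2],89.5)
    manip.set_gripper(.5,60)
    manip.move_ptp([*g,.25],R(d)); manip.move_l([*g,.097],max_speed=.1); stat("at peg")
    manip.set_gripper(0.0); stat("grip")
    manip.move_l([*g,.29],max_speed=.12); stat("up")
def over(s):
    b=min((max(abs(q[5]) for q in qs),d,t) for d in(88,268) for t in(90,-90)
      for qs in [[manip.inverse_kinematics([*s,.2],R(d+e)) for e in(0,t)]] if all(q is not None for q in qs))
    print("wrist",b); return b[1],b[2]
E
python3 - <<'E'
from h import *
s=[.5967,.0963]
print(over(s))
pick([.518,-.340])
E
```

```text
wrist (np.float64(1.4528910200423695), 88, -90)
(88, -90)
at peg t 54.1 p [ 0.5183 -0.3402  0.0976] F [ 0.2 -0.3  0.3] w 0.499 gf 0.0
grip t 54.4 p [ 0.5181 -0.34    0.0972] F [-0.2 -0.2  0.7] w 0.151 gf 62.4
up t 56.2 p [ 0.5178 -0.3399  0.2893] F [-0.1 -0.9 -0.6] w 0.154 gf 62.4
```

```bash
cat >> h.py <<'E'
def insert(s,d,t,seat=.187):
    manip.move_ptp([*s,.29],R(d)); stat("over"); 
    W,C,p=cloud("side"); P=W[box(W,[s[0]-.05,s[1]-.04,.2],[s[0]+.05,s[1]+.04,.226])]; 
    if len(P)>5: print("head",len(P),rect(P),round(P[:,2].min(),4))
    manip.move_l([*s,.232],max_speed=.12)
    z=.232
    while z>seat-.006:
        z-=.003; manip.move_l([*s,z],max_speed=.05)
        f=np.array(manip.current_force())
        if f[2]>6: break
    stat("down z=%.3f"%z)
    return z
E
python3 - <<'E'
from h import *
insert([.5967,.0963],88,-90)
E
```

```text
over t 58.2 p [0.5968 0.0959 0.29  ] F [ 0.4  0.4 -0.9] w 0.152 gf 62.2
head 79 ([592.6, 100.9], [40.0, 13.3], 5.77) 0.2114
down z=0.184 t 62.9 p [0.5977 0.0965 0.1868] F [-4.4  0.5 21.5] w 0.152 gf 66.0
```

Seated at the expected height (0.187). Now the quarter turn and release, then the second peg.

```bash
cat >> h.py <<'E'
def lock(s,d,t,seat=.188):
    manip.move_l([*s,seat],max_speed=.03); stat("eased")
    for k in (.33,.67,1.0):
        manip.move_l([*s,seat],R(d+t*k),max_speed=.03); stat("rot")
    manip.move_l([*s,seat-.001],max_speed=.03)
    manip.set_gripper(.5); stat("open")
    manip.move_l([*s,.29],max_speed=.12)
E
python3 - <<'E'
from h import *
s=[.5967,.0963]; lock(s,88,-90)
manip.move_ptp([.45,-.2,.33],R(88)); manip.dwell(.2)
for c in("side","top"):
    W,C,p=cloud(c)
    P=W[box(W,[s[0]-.05,s[1]-.05,.186],[s[0]+.05,s[1]+.05,.24])]; print(c,rect(P),np.round(P[:,2].max(),4))
    print(stand(c,.14))
cv2.imwrite("pics/peg1.png",cv2.resize(p[130:240,200:350],None,fx=4,fy=4,interpolation=cv2.INTER_CUBIC)[:,:,::-1])
E
```

```text
eased t 63.2 p [0.5965 0.0963 0.1877] F [ 0.4 -0.1 -0.5] w 0.154 gf 62.6
rot t 63.9 p [0.5966 0.0963 0.1876] F [-0.9  0.2 -0.9] w 0.155 gf 62.6
rot t 64.5 p [0.5967 0.0963 0.1879] F [-0.  -0.1 -0.5] w 0.151 gf 62.6
rot t 65.2 p [0.5967 0.0963 0.188 ] F [-1.5 -0.  -0.3] w 0.151 gf 62.6
open t 65.8 p [0.5967 0.0963 0.187 ] F [0.2 1.1 0.3] w 0.497 gf 0.0
side ([594.4, 99.1], [48.5, 14.5], 87.66) 0.2202
(1560, ([531.2, 99.1], [200.3, 68.3], -1.37), 0.1382)
top ([597.2, 97.4], [43.9, 14.2], 89.22) 0.2237
(822, ([534.2, 97.5], [198.7, 63.6], -1.93), 0.1399)
```

View pics/peg1.png

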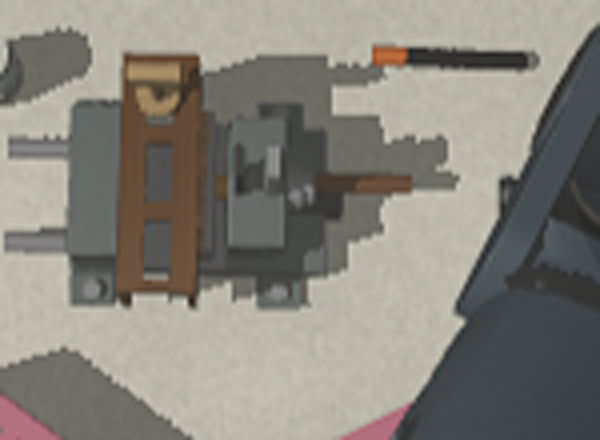

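The first peg is locked crosswise at (157,85), and the stand and crank haven't moved. Second peg next, into the other end slot.

Run:
```python
from h import *
s=[.4687,.1005]; d,t=over(s)
pick([.398,-.339])
if manip.current_grip_width()<.1: raise SystemExit("lost")
z=insert(s,d,t)
if manip.current_ee_pos()[2]<.19: lock(s,d,t)
manip.move_ptp([.42,-.25,.33],R(88)); manip.dwell(.2)
for c in("side","top"):
    W,C,p=cloud(c)
    for q in([.5967,.0963],s):
        P=W[box(W,[q[0]-.05,q[1]-.05,.186],[q[0]+.05,q[1]+.05,.24])]; print(c,len(P),len(P)>3 and rect(P),np.round(P[:,2].max(),4))
    print(stand(c,.14)); P=W[box(W,[.48,-.03,.15],[.58,.07,.25])]; print("lever",rect(P))
    P=W[box(W,[.35,-.42,.08],[.56,-.29,.15])]; print("left in rack",len(P))
    cv2.imwrite(f"pics/peg2_{c}.png",cv2.resize(p[130:240,200:350] if c=="top" else p[100:270,150:330],None,fx=3.3,fy=3.3,interpolation=cv2.INTER_CUBIC)[:,:,::-1])
```

```text
wrist (np.float64(1.4218236830439572), 88, -90)
at peg t 73.4 p [ 0.3982 -0.3392  0.0975] F [-0.4 -0.2  0.3] w 0.5 gf 0.0
grip t 73.8 p [ 0.398 -0.339  0.097] F [ 0.5 -0.3 -1.1] w 0.153 gf 61.9
up t 75.6 p [ 0.3979 -0.3388  0.2894] F [ 1.   1.  -0.8] w 0.157 gf 61.9
over t 77.5 p [0.4688 0.1001 0.29  ] F [ 0.1 -0.1 -0.3] w 0.155 gf 62.2
head 83 ([466.0, 102.1], [39.9, 15.9], 0.08) 0.2127
down z=0.184 t 82.2 p [0.4699 0.1006 0.1863] F [-6.1 -0.7 25.6] w 0.151 gf 67.2
eased t 82.4 p [0.4686 0.1005 0.1878] F [ 0.3 -0.4 -0.2] w 0.154 gf 63.1
rot t 83.1 p [0.4686 0.1005 0.1877] F [ 0.2 -0.5 -0.2] w 0.15 gf 63.1
rot t 83.8 p [0.4687 0.1005 0.1879] F [-0.6  0.1 -1. ] w 0.15 gf 63.1
rot t 84.5 p [0.4687 0.1005 0.188 ] F [ 0.7 -0.5 -0.3] w 0.154 gf 63.1
open t 85.1 p [0.4687 0.1005 0.187 ] F [-0.8 -0.6  1. ] w 0.5 gf 0.0
side 154 ([593.8, 100.0], [46.8, 14.9], 89.07) 0.2201
side 141 ([466.3, 104.4], [45.7, 14.4], 87.14) 0.2195
(1566, ([531.5, 99.5], [201.1, 69.7], -1.37), 0.1383)
lever ([528.0, 19.0], [38.8, 26.0], 87.71)
left in rack 0
top 90 ([597.4, 97.4], [43.6, 14.7], 88.5) 0.2251
top 76 ([469.4, 101.7], [43.5, 14.0], 87.02) 0.2226
(800, ([533.7, 97.6], [199.6, 63.7], -1.96), 0.1401)
lever ([530.1, 16.8], [32.3, 25.0], 89.18)
left in rack 0
```

View pics/peg2_side.png

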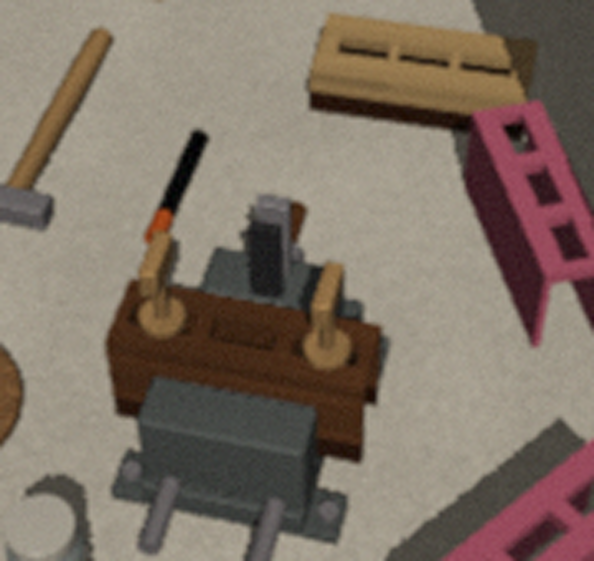

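Both pegs are locked crosswise at (160,290) and (328,320), and the rack is empty. Before handing in, I check the lever angle: the slope of its front face now against the start frame.

Run:
```python
from h import *
p0=cv2.imread("pics/side0.png")[:,:,::-1]; d0=np.load("side0.npy")
for n,(W,C,p) in {"start":cloud("side",p0,d0),"now":cloud("side"),"now2":cloud("side")}.items():
    for nm,dark in(("lever",1),("post",0)):
        m=box(W,[.505,-.08,.125],[.55,.06,.188])
        b=C.sum(1); m&=(b<190) if dark else (b>270)
        P=W[m]
        k=np.ones(len(P),bool)
        for _ in range(4):
            f=np.polyfit(P[k,2]-.168,P[k,1],1); r=P[:,1]-np.polyval(f,P[:,2]-.168); k=abs(r)<.004
        print(n,nm,k.sum(),"slope %.3f y@.168 %.4f"%tuple(f))
```

```text
start lever 153 slope 0.008 y@.168 -0.0261
start post 27 slope -0.090 y@.168 -0.0508
now lever 161 slope 0.003 y@.168 0.0354
now post 25 slope -0.112 y@.168 0.0111
now2 lever 164 slope -0.005 y@.168 0.0351
now2 post 26 slope -0.283 y@.168 0.0130
```

Run:
```python
from h import *
print(manip.sign_off()); print(manip.current_time())
```

```text
the job is handed in; nothing more can be done
None
the job is handed in; nothing more can be done
```

The job is handed in at about 90 s. The stand is clamped with the lever up and both pegs are locked crosswise in the end slots. The liner was briefly overtightened before the crank unwound itself, so the final clamp force of about 60 N is my estimate, not a reading.

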